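# Fit the double lid on the sieve tin, then lift the dust cover alone and hold it

## Robot

A 6-joint arm with a two-finger parallel gripper is mounted at the origin on a cart in front of the work surface, level with it; the furniture and walls round the work are solid. World frame = base frame: x ahead of the robot, y to its left, z up, the work surface at z = 0. Lengths are in m, angles in degrees, forces in N, time in s.
With the tool pointing down it reaches from about 0.4 to 0.825 m from the base axis. Payload 7 kg.
Tool frame: the origin (TCP) lies at the very end of the fingers, on their centre line; the grasp point (between the pads) lies 19 mm behind it; z points along the fingers, y is the line along which they close (so a half turn about z gives the same grasp; the last joint's range is limited). The gripper opens to 88 mm and grips with 3 to 60 N. Pads are 19 mm wide; open, the fingers measure 130 mm over their backs; the gripper's body (78 mm by 193 mm) begins 47 mm behind the grasp point.
Start: joints at [-49.612, 20.546, 0.682, 0, -70.136, -16.507], TCP at [0.273, -0.617, 0.19] pointing down, gripper open.
Joint ranges: [-176.03, 176.03], [-82.01, 121.73], [-58.28, 71.71], [-173.87, 95.51], [-174.79, -0.11], [-173.66, 173.66]. Speed limits (degrees/s): [136.94, 136.94, 172.46, 180, 180, 180].

## Interface

Orientations are given as [roll, pitch, yaw] about the fixed x, y, z axes, in that order (R = Rz(yaw) Ry(pitch) Rx(roll)).
In Python, from plant import ctrl, viewer gives the robot as it stands.
- The arm moves only by the tool servo_tool, never from a script. Its argument "rows" is a list of rows, each a list of 6 numbers: the shift along the world's x, y, z in mm, then the turn, a rotation vector about the world's x, y, z in degrees. A call has 1 to 5 rows; each row shifts and turns the commanded pose from where the row before left it; what a row does not reach is not made up. A row lasts 1/12 s, in which the tool goes at most 41.7 mm and 7.16 degrees, less where a joint would pass 70% of its speed; a pose out of reach is approached as far as the arm can. A call is refused whole if a number of a shift passes 41.7 or a number of a turn 7.16, either way. A call with a gripper value outside its range is refused whole. "fingers" is the finger opening in mm, from 0 to 87.6, set as the call begins (left out, the last holds). The fingers move at their own pace and stop on an object; the grip force is fixed at half the most. Time passes only in rows, so rows that do not move let the fingers close. It gives the time, the measured TCP pose, the force and the opening at its end, in the units of the state.
- ctrl.get_obs(): the state, without advancing time (a new reading comes with each control period).
- viewer.snapshot(name): name is "scene" or "side" or "wrist"; returns (picture, depth): 480x640x3 uint8, red, green, blue; 480x640 float32, m along the optical axis (not along the pixel's ray), 0 where there is no reading.
- viewer.calibration(name): a dict with "fx", "fy", "cx", "cy" (pixels), "origin" and "rotation" of the camera in the world. Camera axes: x right, y up, looking along -z (the intrinsics and any distortion apply to the point x, -y, -z); pixel columns grow to the right and rows downward; lengths in m; the calibration is good to about 2 mm. A picture is of the moment at which its call begins: read the wrist's pose just before it. calibration takes no time and is no camera call; for the wrist camera it gives the pose at the moment of the call.
- ctrl.close_job(): hands the job in, once; it reports no verdict.
The state is a dict: "clock": time; "joint_pos": joint angles; "qvel": joint speeds; "tau": joint torques, N m; "tool_pos": TCP position; "orientation": TCP orientation; "force": force on the tool from outside, world axes, zero at the start; "moment": the same for the moment, N m; "opening": finger opening in m.
Only numpy, scipy, OpenCV 4.12 (cv2) and the standard library are available. Lean on these libraries where they do the work, as an engineer would, in place of code of your own. Each camera call takes 0.05 s, during which the arm holds its last target. There are 200 camera calls.

## Task

Pick up the double lid (sieve lid and red dust cover nested together) by the black knob, set it on the open metal tin without dropping it, so that both lids sit fully home and level, and let go of the knob. Then lift only the red cover by its collar, straight up off the sieve lid, which must stay home on the tin, and finish while still holding the cover level and still above the tin, its lower edge about 5 cm clear of the black knob. The cover must not come off the sieve lid before that, and the other things on the worktop are left alone.

Things in the scene. Friction and masses are not known exactly. Their poses are not given: they have to be found in the camera images.
- tin: open round metal tin fixed to the worktop, empty; outer diameter 112 mm, mouth 104 mm wide, 85 mm tall. Origin: centre of its underside on the worktop, z up; the rim is at z = 85 mm.
- inner_lid: loose metal sieve lid, about 0.12 kg, under the red cover. Origin: centre of underside, z up. Plug 97 mm wide, z 0 to 14 mm (foot chamfered to 89), enters the tin; flange 114 mm wide, z 14 to 18, rests on the rim (then origin 71 mm above worktop). Round black knob on the axis, 26 mm wide, top z = 74, stands 28 mm out of the cover's collar; lifting it lifts both lids, the cover lying loose on the flange.
- cover: loose round red dust cover, 128 mm wide, about 0.1 kg, nested on the sieve lid's flange. Origin: centre of its plate's underside, z up (18 mm above the sieve lid's origin when nested, 89 mm above worktop on the tin). Plate 4 mm thick, 34 mm bore; skirt 122 mm inside, down to z = -14; collar round the bore, 44 mm outside, z 4 to 28, to grip the cover alone, knob free inside. 70 mm of lift brings the skirt past the knob.
- flour_dredger: bystander: white metal shaker with a handle, 112 mm tall. Origin: centre of its underside.
- salt_mill: bystander: small grey shaker, 44 mm wide, 90 mm tall. Origin: centre of its underside.
- spice_jar_3: bystander: spice jar with dark cap, 41 mm wide, 105 mm tall. Origin: centre of its underside.
- kitchen_timer: bystander: red and white wind-up timer, 68 mm wide, 36 mm tall. Origin: centre of its underside.

How it is judged (in metres and radians):
On the way, in this order (a step that is already met when the one before it is completed fails the run):
1. the two lids are lifted together, nested, at least 40 mm off the worktop (height (world z) of inner_lid above 0.04 m and horizontal distance between inner_lid and cover below 0.008 m and z of cover in the frame of inner_lid between 0.014 and 0.022 m and horizontal distance between inner_lid and tin above 0.06 m), for 0.1 s.
2. both lids sit home and level on the tin, the knob let go (horizontal distance between inner_lid and tin below 0.007 m and z of inner_lid in the frame of tin between 0.067 and 0.075 m and angle between each of inner_lid, cover's own z axis and vertical below 0.06 rad and z of cover in the frame of inner_lid between 0.014 and 0.022 m and contact force between the fingers and inner_lid below 0.1 N and linear speed of inner_lid below 0.03 m/s), for 0.2 s.
At the end, for the whole second after the job is handed in: Inner lid home on the tin (within 7 mm of centre, 4 mm of height, 0.06 rad of level), touched by nothing above; red cover held by the fingers (over 1 N), still, level within 0.2 rad, within 50 mm of over the tin, lower edge at least 21 mm above the knob and its origin under 300 mm (horizontal distance between inner_lid and tin below 0.007 m and z of inner_lid in the frame of tin between 0.067 and 0.075 m and angle between inner_lid's own z axis and vertical below 0.06 rad and z of cover in the frame of tin between 0.18 and 0.3 m and horizontal distance between cover and tin below 0.05 m and angle between cover's own z axis and vertical below 0.2 rad and linear speed of cover below 0.03 m/s and contact force between the fingers and cover above 1 N and contact force between cover and inner_lid below 0.05 N and contact force between cover and tin below 0.05 N and contact force between the fingers and inner_lid below 0.1 N and linear speed of inner_lid below 0.02 m/s); the arm keeps its last pose, push and grip.
It fails at once if the cover is off the inner lid (raised over 10 mm) while the inner lid is not home on the tin (z of cover in the frame of inner_lid above 0.028 m and not (horizontal distance between inner_lid and tin below 0.007 m and z of inner_lid in the frame of tin between 0.067 and 0.075 m and angle between inner_lid's own z axis and vertical below 0.06 rad)).
It fails at once if the inner lid is dropped (moves faster than 0.3 m/s out of the fingers, a fall of about 5 mm) (contact force between the fingers and inner_lid below 0.1 N and linear speed of inner_lid above 0.3 m/s).
It fails at once if a bystander is moved over 20 mm or tipped (distance of any of flour_dredger, salt_mill, spice_jar_3, kitchen_timer from where it was at the start of the episode above 0.02 m or angle between any of flour_dredger, salt_mill, spice_jar_3, kitchen_timer's own z axis and vertical above 0.2 rad).
It also fails if it takes over 48 s, if anything falls off the work surface, if the arm or the gripper's body presses on something with over 40 N, if the wrist force passes 120 N, or if a joint passes its speed limit or range.

## Working session

There is one attempt and no reset: what is moved stays moved. The work goes in short steps, Python scripts to look and compute and a tool call to move; the robot and the scene stay as the last step left them, time stands still between calls to the robot, and variables do not carry over. Pictures are saved under pics/ and viewed, on a budget of 10 in all, crops included, one or two more only if the job needs it, and the job is handed in when it is done.

Besides the shell and the picture viewer there is one more tool, called by a JSON object that holds its "api" and its "payload". servo_tool: Moves the arm, as the interface text tells. Its arguments: {"type":"object","properties":{"rows":{"type":"array","items":{"type":"array","items":{"type":"number"}}},"fingers":{"type":"number"}},"required":["rows"]}

```bash
mkdir -p pics; cat > h.py <<'E'
import numpy as np, cv2
from plant import ctrl, viewer
def snap(n,fn=None):
    c=viewer.calibration(n); p,d=viewer.snapshot(n)
    if fn: cv2.imwrite('pics/'+fn,p[:,:,::-1])
    return p,d,c
def cloud(d,c):
    v,u=np.mgrid[:480,:640]
    P=np.stack([(u-c['cx'])/c['fx']*d,-(v-c['cy'])/c['fy']*d,-d],-1)
    return P@np.array(c['rotation']).T+np.array(c['origin'])
E
python3 - <<'E'
from h import *
o=ctrl.get_obs(); print(o)
for n in('scene','side'):
    p,d,c=snap(n,n+'0.png'); print(n,{k:(np.round(v,3).tolist()) if not isinstance(v,dict) else v for k,v in c.items()})
    np.savez(''+n,p=p,d=d)
E
```

```text
{'clock': 0.0, 'joint_pos': array([-4.96130870e+01,  2.05921132e+01,  6.34309301e-01, -1.91078712e-02,
       -7.01369629e+01, -1.65081153e+01]), 'qvel': array([-0.09782319,  0.1208726 ,  0.02452091, -0.00675253, -0.16620619,
        0.03388057]), 'tau': array([ 2.88853098e-04, -5.82727432e+01,  2.93063396e+01,  6.99750647e+00,
        7.05208411e-03, -1.69954874e-04]), 'tool_pos': array([ 0.27299567, -0.61672873,  0.18862235]), 'orientation': array([ 1.79904035e+02, -9.70837435e-03, -1.56127701e+02]), 'force': array([0.22567707, 0.19419121, 0.23811939]), 'moment': array([0.05799324, 0.07936352, 0.02215471]), 'opening': 0.08781498602619339}
scene {'fx': 519.68, 'fy': 519.68, 'cx': 320.258, 'cy': 243.681, 'origin': [1.227, -0.052, 1.312], 'rotation': [28.545, -0.59, 84.478]}
side {'fx': 586.6, 'fy': 586.6, 'cx': 323.85, 'cy': 245.624, 'origin': [0.73, -1.002, 1.187], 'rotation': [42.609, 0.308, 8.759]}
```

```bash
sed -i "s/np.array(c\['rotation'\]).T/Rot.from_euler('xyz',c['rotation'],degrees=True).as_matrix().T/; 1a from scipy.spatial.transform import Rotation as Rot" h.py
python3 -c "
import cv2,numpy as np
a=cv2.imread('pics/scene0.png');b=cv2.imread('pics/side0.png')
cv2.imwrite('pics/both0.png',cv2.resize(np.vstack([a,b]),(400*1,600)))"
```

```text
(no output)
```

View pics/scene0.png

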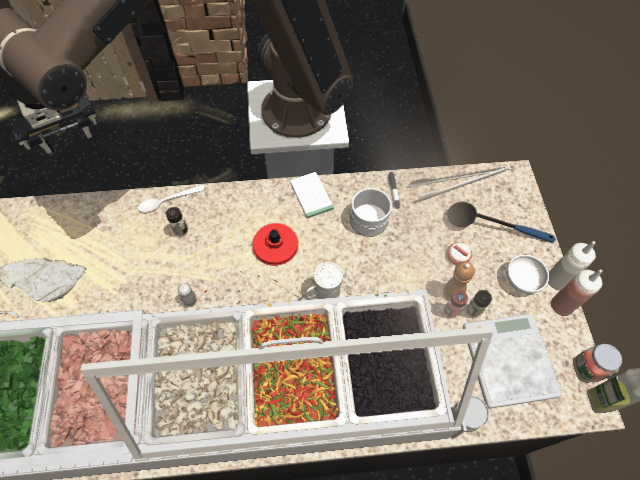

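View pics/side0.png

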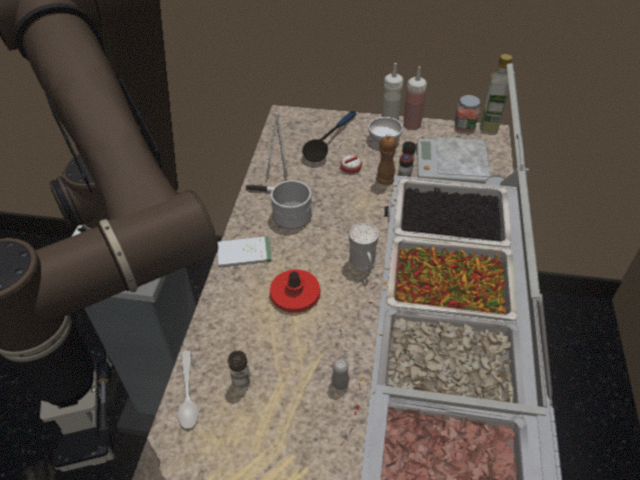

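```bash
cat >> h.py <<'E'
def ray(uv,c,z):
    u,v=uv; r=Rot.from_euler('xyz',c['rotation'],degrees=True).as_matrix()@np.array([(u-c['cx'])/c['fx'],-(v-c['cy'])/c['fy'],-1])
    o=np.array(c['origin']); return o+r*(z-o[2])/r[2]
def fitc(P):
    A=np.c_[2*P[:,:2],np.ones(len(P))]; s=np.linalg.lstsq(A,(P[:,:2]**2).sum(1),rcond=None)[0]
    return s[:2],np.sqrt(s[2]+s[:2]@s[:2])
E
python3 - <<'E'
from h import *
for n,tb in(('scene',(345,180,395,240)),('side',(265,175,320,232))):
    c=viewer.calibration(n); z=np.load(n+'.npz'); p,d=z['p'],z['d']; W=cloud(d,c)
    hsv=cv2.cvtColor(p,cv2.COLOR_RGB2HSV)
    m=((hsv[...,0]<8)|(hsv[...,0]>172))&(hsv[...,1]>180)&(hsv[...,2]>90)&(d>0)
    m&=(np.hypot(W[...,0]-.6,W[...,1])<.3)&(W[...,2]<.08)
    k,l,s,_=cv2.connectedComponentsWithStats(m.astype(np.uint8)); i=1+s[1:,4].argmax(); m=l==i
    print(n,'red',s[i],'zs',np.percentile(W[m][:,2],[5,50,95]))
    pl=W[m&(abs(W[...,2]-.022)<.006)]; print(' plate mean/extent mid',(pl.min(0)+pl.max(0))/2,np.ptp(pl,axis=0))
    ct=max(cv2.findContours(m.astype(np.uint8),0,1)[0],key=cv2.contourArea)[:,0]
    R=np.array([ray(q,c,.022) for q in ct]); print(' ray ctr z=.022',fitc(R))
    v,u=np.nonzero(s[i][1]-8<np.mgrid[:480,:640][0]); 
    x,y,w,h,_=s[i]; sub=np.zeros_like(m); sub[y-15:y+h,x:x+w]=1
    kb=sub&(p.max(2)<70)&(W[...,2]>.055); print(' knob',kb.sum(),W[kb].mean(0) if kb.any() else 0, W[kb].max(0) if kb.any() else 0)
    x0,y0,x1,y1=tb; S=W[y0:y1,x0:x1].reshape(-1,3); S=S[(abs(S[:,2]-.085)<.008)&(S[:,0]>0)]
    print(' tin rim',len(S),fitc(S),S[:,2].mean(), (S.min(0)+S.max(0))/2)
    # all tall things near
    t=((W[...,2]>.03)&(W[...,2]<.13)&(W[...,0]>.35)&(W[...,0]<.75)&(abs(W[...,1])<.5)&(d>0)).astype(np.uint8)
    k,l,s,ce=cv2.connectedComponentsWithStats(t)
    for i in range(1,k):
        if s[i,4]>80: q=W[l==i]; print('  blob',ce[i].round(),np.r_[q.min(0),q.max(0)].round(3))
E
```

```text
scene red [ 253  224   44   41 1273] zs [0.0116431  0.01959661 0.03902829]
 plate mean/extent mid [ 0.51305337 -0.09964329  0.02195316] [0.12566803 0.12256236 0.01184352]
 ray ctr z=.022 (array([ 0.51758195, -0.09907248]), np.float64(0.0625276163893227))
 knob 67 [ 0.5147589  -0.09869065  0.06789934] [ 0.52338673 -0.08720162  0.07571366]
 tin rim 214 (array([0.44932713, 0.18061867]), np.float64(0.05375398631832282)) 0.08163686828510457 [0.44930191 0.18113731 0.08330098]
  blob [371. 209.] [0.392 0.124 0.03  0.509 0.237 0.09 ]
  blob [473. 213.] [0.434 0.436 0.03  0.514 0.5   0.051]
  blob [176. 219.] [ 0.421 -0.387  0.031  0.462 -0.346  0.109]
  blob [274. 238.] [ 0.492 -0.12   0.031  0.533 -0.077  0.078]
  blob [297. 298.] [ 0.629 -0.433  0.03   0.75   0.28   0.116]
  blob [457. 286.] [0.681 0.34  0.03  0.75  0.402 0.13 ]
  blob [186. 293.] [ 0.643 -0.357  0.03   0.681 -0.317  0.09 ]
side red [ 271  271   48   38 1042] zs [0.01865376 0.02302716 0.02767558]
 plate mean/extent mid [ 0.51028273 -0.10147673  0.0221614 ] [0.12134458 0.12342391 0.01149772]
 ray ctr z=.022 (array([ 0.51031155, -0.10174597]), np.float64(0.05049809625688861))
 knob 89 [ 0.51572448 -0.125293    0.09474552] [ 0.72998598 -0.09079366  1.18695654]
 tin rim 292 (array([0.44770036, 0.17848341]), np.float64(0.053796339796277085)) 0.08345071177796906 [0.44792049 0.18064603 0.08443963]
  blob [317. 143.] [0.432 0.43  0.03  0.512 0.499 0.055]
  blob [386. 271.] [ 0.673 -0.5    0.03   0.75   0.43   0.13 ]
  blob [291. 201.] [0.393 0.119 0.03  0.504 0.243 0.092]
  blob [363. 243.] [ 0.629 -0.031  0.031  0.703  0.072  0.119]
  blob [294. 282.] [ 0.486 -0.123  0.03   0.531 -0.08   0.08 ]
  blob [238. 367.] [ 0.417 -0.392  0.03   0.458 -0.348  0.113]
  blob [340. 373.] [ 0.635 -0.362  0.031  0.678 -0.323  0.094]
```

{"api": "servo_tool", "payload": {"rows": [[16,34,0,0,0,0],[16,34,0,0,0,0],[16,34,0,0,0,0],[16,34,0,0,0,0],[16,34,0,0,0,0]], "fingers": 87}}

```text
clock: 0.52
tool_pos: [0.3533, -0.4455, 0.1891]
orientation: [180.0, -0.0, -156.2]
force: [0.1, -0.2, 0.1]
opening: 0.0871
```

{"api": "servo_tool", "payload": {"rows": [[16,34,0,0,0,0],[16,34,0,0,0,0],[16,34,0,0,0,0],[16,34,0,0,0,0],[16,34,0,0,0,0]]}}

```text
clock: 0.93
tool_pos: [0.4334, -0.2754, 0.1895]
orientation: [180.0, -0.0, -156.1]
force: [1.5, 0.0, 0.1]
opening: 0.087
```

{"api": "servo_tool", "payload": {"rows": [[16,34,0,0,0,0],[16,34,0,0,0,0],[16,34,0,0,0,0],[16,34,0,0,0,0],[0,0,0,0,0,0]]}}

```text
clock: 1.35
tool_pos: [0.4995, -0.1367, 0.1894]
orientation: [180.0, 0.0, -155.9]
force: [-1.1, -0.6, -0.0]
opening: 0.087
```

Now a close look.

```bash
python3 - <<'E'
from h import *
print(ctrl.get_obs()['tool_pos'])
p,d,c=snap('wrist','w1.png'); W=cloud(d,c); print(c)
hsv=cv2.cvtColor(p,cv2.COLOR_RGB2HSV)
m=((hsv[...,0]<8)|(hsv[...,0]>172))&(hsv[...,1]>150)&(hsv[...,2]>60)&(d>0)
pl=m&(abs(W[...,2]-.022)<.006); q=W[pl]; print('plate',len(q),np.percentile(W[m][:,2],[5,50,95]) if m.any() else 0)
if len(q): print((q.min(0)+q.max(0))/2,np.ptp(q,axis=0))
kb=(p.max(2)<80)&(abs(W[...,0]-.513)<.03)&(abs(W[...,1]+.1)<.03)&(W[...,2]>.05)&(W[...,2]<.09); q=W[kb]; print('knob',len(q))
if len(q): print(q.mean(0),q.min(0),q.max(0))
co=m&(abs(W[...,2]-.046)<.004);q=W[co]; print('collar',len(q)); 
if len(q): print((q.min(0)+q.max(0))/2,np.ptp(q,axis=0),fitc(q))
E
```

```text
[ 0.49945883 -0.13672609  0.18937813]
{'fx': 391.2388558702412, 'fy': 391.2388558702412, 'cx': 314.530365726905, 'cy': 234.49738079893098, 'origin': array([ 0.43159342, -0.16708407,  0.38530962]), 'rotation': array([-1.59948238e+01, -2.26709716e-02,  1.14083779e+02])}
plate 11070 [0.0212779  0.02288459 0.04615324]
[ 0.50799628 -0.09873933  0.02201199] [0.12682985 0.12657083 0.01166832]
knob 835
[ 0.50578201 -0.10056696  0.07149806] [ 0.49548529 -0.11120476  0.05004818] [ 0.5192086  -0.08704702  0.07677731]
collar 777
[ 0.50818916 -0.09822227  0.04576723] [0.04593381 0.04613364 0.00640978] (array([ 0.50841309, -0.09819428]), np.float64(0.020495455816680445))
```

View pics/w1.png

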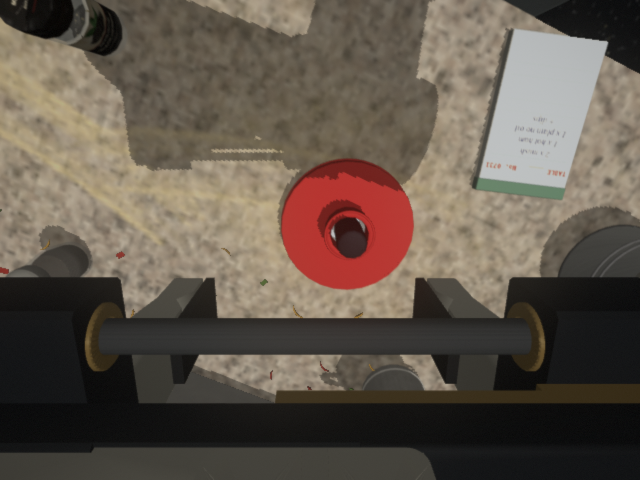

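{"api": "servo_tool", "payload": {"rows": [[5,19,-20,0,0,0],[5,19,-20,0,0,0],[0,0,-20,0,0,0],[0,0,0,0,0,0],[0,0,0,0,0,0]]}}

```text
clock: 1.82
tool_pos: [0.5062, -0.1039, 0.129]
orientation: [180.0, -0.2, -156.1]
force: [0.3, -0.8, -0.4]
opening: 0.0868
```

{"api": "servo_tool", "payload": {"rows": [[3,5,-20,0,0,0],[0,0,-25,0,0,0],[0,0,-20,0,0,0],[0,0,-10,0,0,0],[0,0,0,0,0,0]]}}

```text
clock: 2.23
tool_pos: [0.5093, -0.099, 0.0537]
orientation: [180.0, -0.1, -156.2]
force: [-0.9, -0.1, 0.2]
opening: 0.087
```

{"api": "servo_tool", "payload": {"rows": [[0,0,-4,0,0,0],[0,0,0,0,0,0]]}}

```text
clock: 2.4
tool_pos: [0.511, -0.0985, 0.0515]
orientation: [-180.0, 0.1, -156.1]
force: [-0.0, -0.1, 0.7]
opening: 0.0871
```

```bash
python3 - <<'E'
from h import *
print(ctrl.get_obs()['tool_pos'])
p,d,c=snap('wrist','w2.png'); W=cloud(d,c)
hsv=cv2.cvtColor(p,cv2.COLOR_RGB2HSV)
m=((hsv[...,0]<8)|(hsv[...,0]>172))&(hsv[...,1]>150)&(hsv[...,2]>60)&(d>0)
for z,t in((.022,.006),(.046,.003)):
    q=W[m&(abs(W[...,2]-z)<t)]; print(z,len(q),(q.min(0)+q.max(0))/2,np.ptp(q,axis=0),fitc(q))
E
```

```text
[ 0.51103253 -0.09849767  0.05148667]
0.022 25518 [ 0.50640083 -0.09812556  0.02209801] [0.12388297 0.12695216 0.01166309] (array([ 0.50608054, -0.09912241]), np.float64(0.0471087656197417))
0.046 1946 [ 0.50817386 -0.09805913  0.04589635] [0.0459645  0.04654813 0.00564068] (array([ 0.5081864 , -0.09824317]), np.float64(0.02028109456872144))
```

View pics/w2.png

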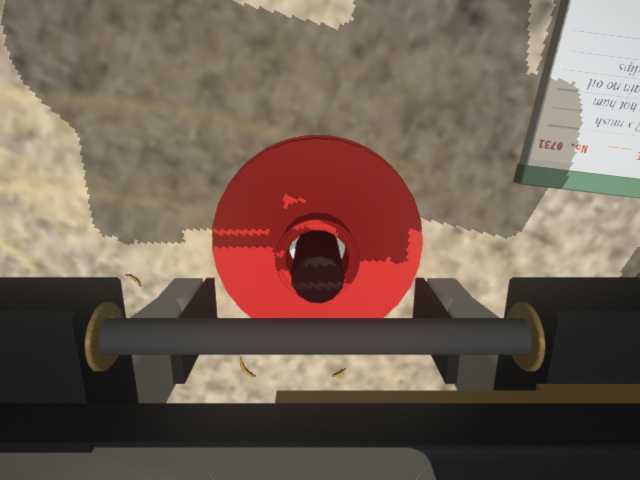

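{"api": "servo_tool", "payload": {"rows": [[0,0,-2,0,0,0],[0,0,0,0,0,0],[0,0,0,0,0,0],[0,0,0,0,0,0],[0,0,0,0,0,0]], "fingers": 0}}

```text
clock: 2.87
tool_pos: [0.5104, -0.0982, 0.0488]
orientation: [-180.0, 0.0, -156.1]
force: [-0.2, -0.1, -0.8]
opening: 0.0591
```

{"api": "servo_tool", "payload": {"rows": [[0,0,0,0,0,0],[0,0,0,0,0,0],[0,0,0,0,0,0],[0,0,0,0,0,0],[0,0,0,0,0,0]]}}

```text
clock: 3.28
tool_pos: [0.5102, -0.0982, 0.0485]
orientation: [180.0, -0.0, -156.1]
force: [-0.5, 1.2, -0.1]
opening: 0.0257
```

{"api": "servo_tool", "payload": {"rows": [[0,0,0,0,0,0],[0,0,2,0,0,0],[0,0,5,0,0,0],[0,0,8,0,0,0],[0,0,10,0,0,0]]}}

```text
clock: 3.7
tool_pos: [0.51, -0.0982, 0.0741]
orientation: [180.0, -0.0, -156.1]
force: [0.5, -0.2, 0.3]
opening: 0.0005
```

{"api": "servo_tool", "payload": {"rows": [[0,0,15,0,0,0],[0,0,15,0,0,0],[0,0,15,0,0,0],[0,0,15,0,0,0],[0,0,15,0,0,0]]}}

```text
clock: 4.12
tool_pos: [0.5104, -0.0982, 0.1506]
orientation: [-180.0, 0.1, -156.1]
force: [0.6, -0.0, 0.4]
opening: 0.0005
```

{"api": "servo_tool", "payload": {"rows": [[0,0,15,0,0,0],[0,0,10,0,0,0],[0,0,5,0,0,0],[0,0,0,0,0,0],[0,0,0,0,0,0]]}}

```text
clock: 4.53
tool_pos: [0.51, -0.0981, 0.1784]
orientation: [180.0, 0.0, -156.1]
force: [-0.4, 0.5, -1.3]
opening: 0.0005
```

```bash
python3 - <<'E'
from h import *
o=ctrl.get_obs(); print(o['tool_pos'],o['orientation'],o['opening'],o['force'])
t=o['tool_pos']; snap('side','s3.png')
p,d,c=snap('wrist'); W=cloud(d,c)
hsv=cv2.cvtColor(p,cv2.COLOR_RGB2HSV)
m=((hsv[...,0]<8)|(hsv[...,0]>172))&(hsv[...,1]>150)&(hsv[...,2]>60)&(d>0)
print(np.percentile(W[m][:,2],[5,25,50,75,95]))
z=np.median(W[m][:,2]); q=W[m&(abs(W[...,2]-z)<.006)]
A=np.c_[q[:,:2],np.ones(len(q))]; s=np.linalg.lstsq(A,q[:,2],rcond=None)[0]; print('tilt',np.degrees(s[:2]))
q=W[m&(abs(W[...,2]-z-.024)<.003)]; print('collar',z,len(q),(q.min(0)+q.max(0))/2,fitc(q))
E
python3 -c "
import cv2;a=cv2.imread('pics/s3.png');cv2.imwrite('pics/s3c.png',cv2.resize(a[130:350,180:440],None,fx=2.4,fy=2.4))"
```

```text
[ 0.51003348 -0.09810435  0.1784284 ] [ 1.79984433e+02  9.75393802e-03 -1.56127485e+02] 0.00046239081347743024 [-0.42407954  0.5220502  -1.32090365]
[0.02149097 0.0223374  0.02289749 0.02346508 0.04627118]
tilt [0.00794269 0.01795488]
collar 0.02289748917234774 949 [ 0.50832122 -0.09824337  0.04692612] (array([ 0.50847928, -0.09808985]), np.float64(0.02042726055130279))
```

View pics/s3c.png

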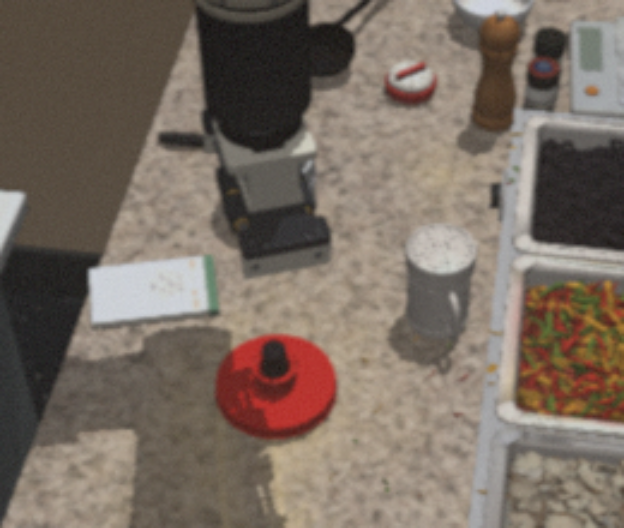

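```bash
cat >> h.py <<'E'
def proj(P,c):
    q=Rot.from_euler('xyz',c['rotation'],degrees=True).as_matrix().T@(np.array(P)-np.array(c['origin']))
    return (c['cx']+c['fx']*q[0]/-q[2], c['cy']-c['fy']*q[1]/-q[2])
E
python3 - <<'E'
from h import *
o=ctrl.get_obs(); t=o['tool_pos']
p,d,c=snap('wrist','w4.png'); W=cloud(d,c)
print('wrist cam',c['origin'],'TCP px',proj(t,c),'grasp px',proj(t+[0,0,.019],c))
cs=viewer.calibration('side'); print('side TCP px',proj(t,cs),proj(t+[0,0,.019],cs))
for n in('scene',): cc=viewer.calibration(n); print(n,proj(t,cc))
E
```

```text
wrist cam [ 0.44207234 -0.12815988  0.37378973] TCP px (np.float64(314.42028987867855), np.float64(267.2629814187387)) grasp px (np.float64(314.44147668305413), np.float64(281.07326107913804))
side TCP px (np.float64(291.8544550045052), np.float64(246.29553525382238)) (np.float64(291.4803717936352), np.float64(240.73977303905917))
scene (np.float64(270.9494834820673), np.float64(212.00345882684593))
```

View pics/w4.png

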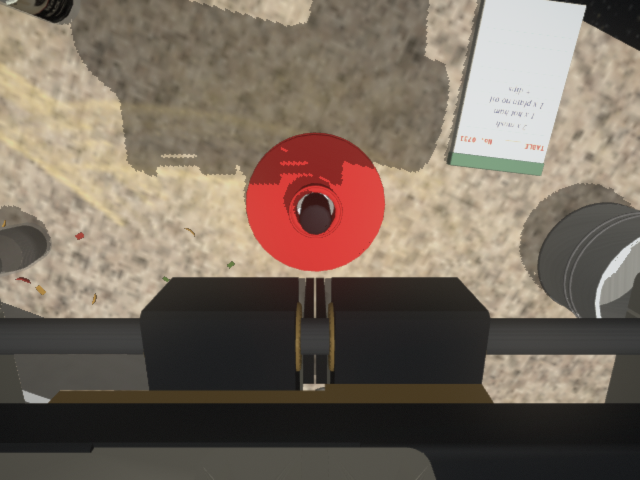

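```bash
python3 - <<'E'
from h import *
o=ctrl.get_obs(); t=o['tool_pos']; Rt=Rot.from_euler('xyz',o['orientation'],degrees=True).as_matrix()
print(t); print(Rt.round(2))
for n in('side','scene','wrist'):
    p,d,c=snap(n); W=cloud(d,c)
    q=(W-t)@Rt  # tool coords
    m=(d>0)&(np.abs(q[...,0])<.06)&(np.abs(q[...,1])<.1)&(q[...,2]>-.07)&(q[...,2]<.03)
    Q=q[m]; print(n,len(Q))
    for a,b in((-.07,-.05),(-.05,-.03),(-.03,-.015),(-.015,-.005),(-.005,.005),(.005,.03)):
        s=Q[(Q[:,2]>=a)&(Q[:,2]<b)]
        if len(s)>3: print('  z',a,b,len(s),'x',np.percentile(s[:,0],[2,50,98]).round(4),'y',np.percentile(s[:,1],[2,50,98]).round(4))
E
```

```text
[ 0.50964855 -0.09822981  0.1776495 ]
[[-0.91 -0.4  -0.  ]
 [-0.4   0.91 -0.  ]
 [ 0.    0.   -1.  ]]
side 0
scene 72
  z -0.07 -0.05 36 x [-0.0144 -0.0117 -0.0076] y [-0.0167  0.0062  0.0159]
  z -0.05 -0.03 36 x [-0.0133 -0.0112 -0.0057] y [-0.0167 -0.0023  0.0146]
wrist 944
  z -0.07 -0.05 655 x [0.0058 0.0096 0.0114] y [-0.0059  0.0005  0.0059]
  z -0.05 -0.03 289 x [0.0089 0.0097 0.0113] y [-0.0063 -0.0006  0.0063]
```

```bash
python3 - <<'E'
from h import *
o=ctrl.get_obs(); t=o['tool_pos']; Rt=Rot.from_euler('xyz',o['orientation'],degrees=True).as_matrix()
for n in('side','scene','wrist'):
    p,d,c=snap(n); W=cloud(d,c); q=(W-t)@Rt
    m=(d>0)&(np.abs(q[...,0])<.06)&(np.abs(q[...,1])<.06)&(q[...,2]>-.15)&(q[...,2]<.08)
    Q=q[m]; print(n,len(Q))
    for a in np.arange(-.15,.05,.01):
        s=Q[(Q[:,2]>=a)&(Q[:,2]<a+.01)]
        if len(s)>3: print('  z %.2f'%a,len(s),'x',np.percentile(s[:,0],[2,98]).round(4),'y',np.percentile(s[:,1],[2,98]).round(4))
    if n=='side':
        for v in range(228,252,3): print(v,[(W[v,u].round(3).tolist()) for u in (294,306)], p[v,300])
E
```

```text
side 424
  z -0.15 131 x [-0.0235  0.026 ] y [-0.0595 -0.0132]
  z -0.14 19 x [-0.0359  0.0384] y [-0.0505  0.0174]
  z -0.13 229 x [-0.0379  0.0389] y [-0.0417  0.0489]
  z -0.12 39 x [-0.0376  0.0391] y [-0.038   0.0486]
  z -0.11 6 x [0.0317 0.039 ] y [-0.0321  0.025 ]
228 [[0.537, -0.181, 0.327], [0.561, -0.177, 0.326]] [57 54 58]
231 [[0.538, -0.185, 0.322], [0.562, -0.18, 0.321]] [54 52 53]
234 [[0.538, -0.191, 0.32], [0.561, -0.179, 0.311]] [53 48 47]
237 [[0.538, -0.189, 0.309], [0.56, -0.175, 0.297]] [95 91 80]
240 [[0.536, -0.183, 0.293], [0.559, -0.174, 0.287]] [96 94 87]
243 [[0.536, -0.185, 0.285], [0.508, 0.075, 0.004]] [135 128 114]
246 [[0.476, 0.065, -0.002], [0.511, 0.06, 0.008]] [144 128 113]
249 [[0.48, 0.046, 0.007], [0.51, 0.06, -0.003]] [169 153 132]
scene 843
  z -0.15 247 x [-0.028   0.0214] y [-0.0593  0.0578]
  z -0.14 95 x [-0.0277  0.0224] y [-0.0561  0.0578]
  z -0.13 222 x [-0.0404  0.0007] y [-0.035  0.045]
  z -0.12 172 x [-0.0412  0.0255] y [-0.0571  0.0589]
  z -0.11 28 x [-0.0417 -0.0124] y [-0.0351  0.0283]
  z -0.10 4 x [-0.0093 -0.006 ] y [-0.03
[... 160 characters left out ...]
0.0147]
  z -0.04 8 x [-0.0111 -0.0089] y [-0.0121  0.0136]
wrist 93749
  z -0.15 34669 x [0.0198 0.0265] y [-0.0483  0.0505]
  z -0.14 13547 x [0.0222 0.0262] y [-0.052   0.0539]
  z -0.13 35471 x [0.0222 0.0389] y [-0.054   0.0539]
  z -0.12 7592 x [0.0244 0.039 ] y [-0.0571  0.0569]
  z -0.11 629 x [0.006  0.0389] y [-0.0325  0.0325]
  z -0.10 46 x [-0.0059  0.0053] y [-0.004  0.004]
  z -0.09 696 x [-0.0095  0.0015] y [-0.004  0.004]
  z -0.08 159 x [0.0092 0.0115] y [-0.0043  0.0044]
  z -0.07 238 x [0.0091 0.0101] y [-0.0038  0.0038]
  z -0.06 419 x [0.0057 0.0115] y [-0.0059  0.006 ]
  z -0.05 261 x [0.0086 0.0113] y [-0.0064  0.0064]
  z -0.04 22 x [0.0091 0.0097] y [-0.0035  0.0035]
```

```bash
python3 - <<'E'
from h import *
o=ctrl.get_obs(); t=o['tool_pos']; Rt=Rot.from_euler('xyz',o['orientation'],degrees=True).as_matrix()
for n in('scene','wrist'):
    p,d,c=snap(n); W=cloud(d,c); q=(W-t)@Rt
    m=(d>0)&(np.abs(q[...,0])<.03)&(np.abs(q[...,1])<.03)&(q[...,2]>-.09)&(q[...,2]<.03)
    Q=q[m]; print(n,np.sort(Q[:,2])[-25:].round(4))
    b=(d>0)&(np.abs(q[...,0])<.045)&(np.abs(q[...,1])<.06)&(np.abs(q[...,1])>.01)&(q[...,2]>-.13)&(q[...,2]<-.06); print(' body end',np.percentile(q[b][:,2],[90,98,99.5]))
E
```

```text
scene [-0.0456 -0.0452 -0.044  -0.0435 -0.0434 -0.0433 -0.0432 -0.0428 -0.0423
 -0.0422 -0.0419 -0.0416 -0.0415 -0.0406 -0.04   -0.0399 -0.0398 -0.0396
 -0.0393 -0.0388 -0.0383 -0.0381 -0.0381 -0.0372 -0.0309]
 body end [-0.11001534 -0.10208553 -0.06529683]
wrist [-0.0399 -0.0398 -0.0398 -0.0397 -0.0397 -0.0396 -0.0395 -0.0394 -0.0393
 -0.0393 -0.0393 -0.0393 -0.0393 -0.0391 -0.0391 -0.0391 -0.0389 -0.0386
 -0.0386 -0.0386 -0.0385 -0.0383 -0.0382 -0.0377 -0.0375]
 body end [-0.11719818 -0.11067061 -0.10907539]
```

{"api": "servo_tool", "payload": {"rows": [[-1,0,0,0,0,0],[0,0,-20,0,0,0],[0,0,-25,0,0,0],[0,0,-25,0,0,0],[0,0,-15,0,0,0]], "fingers": 60}}

```text
clock: 5.5
tool_pos: [0.508, -0.0982, 0.0914]
orientation: [179.9, -0.1, -156.1]
force: [0.8, -0.5, -0.8]
opening: 0.0281
```

{"api": "servo_tool", "payload": {"rows": [[0,0,-5,0,0,0],[0,0,0,0,0,0],[0,0,0,0,0,0],[0,0,0,0,0,0],[0,0,0,0,0,0]]}}

```text
clock: 5.92
tool_pos: [0.5102, -0.0981, 0.0898]
orientation: [-180.0, 0.1, -156.1]
force: [-0.1, -0.4, 0.5]
opening: 0.0585
```

{"api": "servo_tool", "payload": {"rows": [[0,0,-15,0,0,0],[0,0,-15,0,0,0],[0,0,-15,0,0,0],[0,0,-10,0,0,0],[0,0,0,0,0,0]]}}

```text
clock: 6.33
tool_pos: [0.5082, -0.0983, 0.0323]
orientation: [180.0, -0.1, -156.1]
force: [-0.4, -0.5, 0.4]
opening: 0.0597
```

```bash
python3 - <<'E'
from h import *
o=ctrl.get_obs(); t=o['tool_pos']; Rt=Rot.from_euler('xyz',o['orientation'],degrees=True).as_matrix()
print(t,o['force'])
p,d,c=snap('wrist','w5.png'); W=cloud(d,c); q=(W-t)@Rt
m=(d>0)&(np.abs(q[...,0])<.016)&(np.abs(q[...,1])>.026)&(np.abs(q[...,1])<.06)&(W[...,2]>.03)&(W[...,2]<.1)
for s in(1,-1):
    Q=W[m&(q[...,1]*s>0)]; print(s,len(Q),np.percentile(Q[:,2],[0,1,5]) if len(Q) else 0)
E
```

```text
[ 0.5081985  -0.09826988  0.03225754] [-0.43691738 -0.46356585  0.37455955]
1 1581 [0.06964552 0.07080793 0.07334475]
-1 1594 [0.06898425 0.07066749 0.07341706]
```

View pics/w5.png

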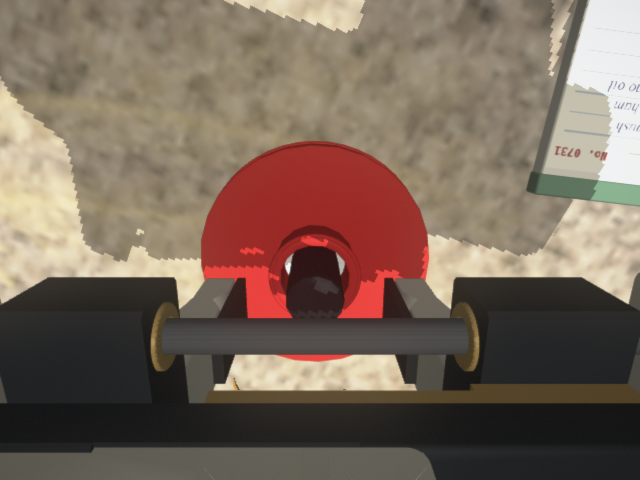

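{"api": "servo_tool", "payload": {"rows": [[0,0,-10,0,0,0],[0,0,-6,0,0,0],[0,0,-3,0,0,0],[0,0,0,0,0,0],[0,0,0,0,0,0]]}}

```text
clock: 6.8
tool_pos: [0.5092, -0.0982, 0.0146]
orientation: [-180.0, -0.0, -156.1]
force: [-0.6, -0.3, -0.4]
opening: 0.0598
```

{"api": "servo_tool", "payload": {"rows": [[0,0,0,0,0,0],[0,0,0,0,0,0],[0,0,0,0,0,0],[0,0,0,0,0,0],[0,0,0,0,0,0]], "fingers": 0}}

```text
clock: 7.22
tool_pos: [0.5093, -0.0982, 0.0147]
orientation: [-180.0, 0.0, -156.1]
force: [-0.7, 0.4, 0.0]
opening: 0.0322
```

{"api": "servo_tool", "payload": {"rows": [[0,0,0,0,0,0],[0,0,0,0,0,0],[0,0,0,0,0,0],[0,0,0,0,0,0],[0,0,0,0,0,0]]}}

```text
clock: 7.63
tool_pos: [0.5092, -0.0981, 0.0146]
orientation: [180.0, 0.0, -156.1]
force: [-0.6, 1.4, 0.9]
opening: 0.0253
```

{"api": "servo_tool", "payload": {"rows": [[0,0,0,0,0,0],[0,0,0,0,0,0],[0,0,2,0,0,0],[0,0,4,0,0,0],[0,0,4,0,0,0]]}}

```text
clock: 8.05
tool_pos: [0.5088, -0.0983, 0.0246]
orientation: [180.0, -0.0, -156.1]
force: [-0.1, 0.3, -2.1]
opening: 0.0252
```

{"api": "servo_tool", "payload": {"rows": [[0,0,7,0,0,0],[0,0,10,0,0,0],[0,0,13,0,0,0],[0,0,15,0,0,0],[0,0,15,0,0,0]]}}

```text
clock: 8.47
tool_pos: [0.5092, -0.0982, 0.086]
orientation: [-180.0, 0.0, -156.1]
force: [0.2, 0.4, -2.0]
opening: 0.0255
```

{"api": "servo_tool", "payload": {"rows": [[0,0,15,0,0,0],[0,0,15,0,0,0],[0,0,15,0,0,0],[0,0,10,0,0,0],[0,0,5,0,0,0]]}}

```text
clock: 8.88
tool_pos: [0.51, -0.0982, 0.1468]
orientation: [-179.9, 0.2, -156.1]
force: [0.7, 0.5, -1.7]
opening: 0.0253
```

{"api": "servo_tool", "payload": {"rows": [[-3,12,0,0,0,0],[-5,20,0,0,0,0],[-5,20,0,0,0,0],[-5,20,0,0,0,0],[-5,20,0,0,0,0]]}}

```text
clock: 9.3
tool_pos: [0.4855, -0.0055, 0.1443]
orientation: [180.0, -0.0, -156.2]
force: [0.7, 1.1, -2.6]
opening: 0.0255
```

{"api": "servo_tool", "payload": {"rows": [[-5,20,0,0,0,0],[-5,20,0,0,0,0],[-4,15,0,0,0,0],[0,8,0,0,0,0],[0,0,0,0,0,0]]}}

```text
clock: 9.72
tool_pos: [0.4722, 0.058, 0.1445]
orientation: [180.0, 0.0, -156.0]
force: [1.3, 0.2, -2.9]
opening: 0.025
```

```bash
cat > look.py <<'E'
from h import *
o=ctrl.get_obs(); t=o['tool_pos']; print(o['clock'],t,o['orientation'],o['opening'],o['force'])
for n in('wrist','side','scene'):
    p,d,c=snap(n,n+'_l.png'); W=cloud(d,c); hsv=cv2.cvtColor(p,cv2.COLOR_RGB2HSV)
    m=((hsv[...,0]<8)|(hsv[...,0]>172))&(hsv[...,1]>150)&(hsv[...,2]>50)&(d>0)&(np.hypot(*(W[...,:2]-t[:2]).transpose(2,0,1))<.1)
    if m.sum()>50:
        z=np.median(W[m][:,2]); q=W[m&(abs(W[...,2]-z)<.008)]
        s=np.linalg.lstsq(np.c_[q[:,:2],np.ones(len(q))],q[:,2],rcond=None)[0]
        k=W[m&(abs(W[...,2]-z-.024)<.003)]
        print(n,'cover n',m.sum(),'z',z,'tilt',np.degrees(s[:2]).round(2),'ctr',(q.min(0)+q.max(0))[:2]/2,np.ptp(q,axis=0)[:2],'collar',len(k),(fitc(k) if len(k)>20 else 0))
    r=(d>0)&~m&(abs(W[...,2]-.084)<.005)&(np.hypot(W[...,0]-.449,W[...,1]-.18)<.075); q=W[r]
    if len(q)>20:
        from scipy.optimize import least_squares as L
        f=L(lambda a:np.hypot(q[:,0]-a[0],q[:,1]-a[1])-.0545,[.449,.18],loss='soft_l1',f_scale=.002).x; print('   tin',len(q),f,(q.min(0)+q.max(0))/2,np.ptp(q,axis=0))
E
python3 look.py
```

```text
9.7167 [0.47217012 0.05801926 0.14454994] [ 1.79992082e+02  7.51529904e-03 -1.56017722e+02] 0.025020984520648302 [ 1.29568239  0.19300192 -2.88458269]
wrist cover n 27450 z 0.1528175880844781 tilt [0.07 0.1 ] ctr [0.47098519 0.05402566] [0.12663339 0.12149787] collar 1514 (array([0.46942395, 0.05549873]), np.float64(0.01878341584153415))
   tin 2071 [0.44822641 0.17961256] [0.42246878 0.18169147 0.08327443] [0.06197021 0.10988556 0.00854844]
side cover n 1103 z 0.15255626257667676 tilt [-0.18  0.72] ctr [0.47395611 0.04333809] [0.1231184  0.11186708] collar 16 0
scene cover n 1123 z 0.14912495688065364 tilt [-0.45  0.21] ctr [0.4756344  0.05398334] [0.12579886 0.12457425] collar 35 (array([0.47820082, 0.05615966]), np.float64(0.01654765618006354))
   tin 164 [0.44915448 0.18076884] [0.44853904 0.18147193 0.0837178 ] [0.11326657 0.11030852 0.00927625]
```

{"api": "servo_tool", "payload": {"rows": [[-3,10,0,0,0,0],[-4,20,0,0,0,0],[-4,20,0,0,0,0],[-4,20,0,0,0,0],[-4,20,0,0,0,0]]}}

```text
clock: 10.28
tool_pos: [0.453, 0.1473, 0.1445]
orientation: [180.0, -0.0, -156.2]
force: [0.4, -0.4, -2.0]
opening: 0.0253
```

{"api": "servo_tool", "payload": {"rows": [[-3,17,0,0,0,0],[-2,11,0,0,0,0],[0,5,0,0,0,0],[0,0,0,0,0,0],[0,0,0,0,0,0]]}}

```text
clock: 10.7
tool_pos: [0.4482, 0.1793, 0.1444]
orientation: [-180.0, -0.0, -156.1]
force: [0.4, -0.2, -2.3]
opening: 0.0252
```

{"api": "servo_tool", "payload": {"rows": [[0,0,0,0,0,0],[0,0,0,0,0,0],[0,0,0,0,0,0]]}}

```text
clock: 10.95
tool_pos: [0.4483, 0.1791, 0.1446]
orientation: [-180.0, -0.0, -156.2]
force: [0.2, 1.2, -3.3]
opening: 0.025
```

```bash
python3 look.py
```

```text
10.95 [0.44831864 0.17912219 0.14456844] [-1.79997879e+02 -3.51616037e-03 -1.56172015e+02] 0.025024840156778156 [ 0.17355694  1.17690154 -3.30720225]
wrist cover n 27555 z 0.15284257781532132 tilt [0.05 0.09] ctr [0.44714317 0.17449531] [0.12609955 0.12181112] collar 1520 (array([0.44590143, 0.17570466]), np.float64(0.018837928722519867))
side cover n 1052 z 0.15308661486730335 tilt [-0.25  0.35] ctr [0.44975052 0.16566005] [0.12439227 0.11675383] collar 26 (array([0.44932126, 0.17338478]), np.float64(0.020627435099555985))
   tin 132 [0.44760698 0.17980633] [0.4481813  0.16068849 0.08402101] [0.10968414 0.07941079 0.00980332]
scene cover n 974 z 0.14936107607547944 tilt [-0.93  0.32] ctr [0.47243046 0.17493426] [0.08591891 0.1238976 ] collar 28 (array([0.45362127, 0.17792684]), np.float64(0.016924083898977364))
   tin 77 [0.4483882  0.18082493] [0.47679059 0.1790929  0.08347696] [0.05866141 0.10802187 0.00890075]
```

```bash
cat > ring.py <<'E'
from h import *
from scipy.optimize import least_squares as L
o=ctrl.get_obs(); t=o['tool_pos']; print(t)
for n in('wrist','scene','side'):
    p,d,c=snap(n); W=cloud(d,c); hsv=cv2.cvtColor(p,cv2.COLOR_RGB2HSV)
    m=((hsv[...,0]<8)|(hsv[...,0]>172))&(hsv[...,1]>150)&(hsv[...,2]>50)&(d>0)&(np.hypot(*(W[...,:2]-t[:2]).transpose(2,0,1))<.1)
    z=np.median(W[m][:,2]) if n=='wrist' else t[2]+.008
    q=W[m&(abs(W[...,2]-z)<.004)]; h=q[cv2.convexHull(q[:,:2].astype(np.float32),returnPoints=False)[:,0]]
    f=L(lambda a:np.hypot(h[:,0]-a[0],h[:,1]-a[1])-.0635,t[:2],loss='soft_l1',f_scale=.001).x
    r=np.hypot(h[:,0]-f[0],h[:,1]-f[1]); print(n,'ctr',f,'minus tcp',f-t[:2],len(h),np.percentile(r,[10,50,90]))
E
python3 ring.py
```

```text
[0.44831549 0.17946612 0.14460621]
wrist ctr [0.44780714 0.17713649] minus tcp [-0.00050835 -0.00232962] 50 [0.06313807 0.06351178 0.06375486]
scene ctr [0.45110991 0.17653166] minus tcp [ 0.00279442 -0.00293446] 20 [0.05803844 0.06299414 0.06381648]
side ctr [0.44880164 0.17336688] minus tcp [ 0.00048615 -0.00609924] 22 [0.05965588 0.06330447 0.06457876]
```

{"api": "servo_tool", "payload": {"rows": [[0,1.5,-8,0,0,0],[0,0,-14,0,0,0],[0,0,-12,0,0,0],[0,0,-6,0,0,0],[0,0,0,0,0,0]]}}

```text
clock: 11.67
tool_pos: [0.4473, 0.1806, 0.1028]
orientation: [-180.0, -0.2, -156.1]
force: [-0.1, -0.5, -2.6]
opening: 0.0253
```

{"api": "servo_tool", "payload": {"rows": [[0,0,-3,0,0,0],[0,0,-3,0,0,0],[0,0,-3,0,0,0],[0,0,0,0,0,0]]}}

```text
clock: 12.0
tool_pos: [0.4481, 0.1813, 0.0953]
orientation: [180.0, -0.0, -156.1]
force: [0.2, -1.4, -2.9]
opening: 0.0255
```

{"api": "servo_tool", "payload": {"rows": [[0,0,-3,0,0,0],[0,0,-2,0,0,0],[0,0,-2,0,0,0],[0,0,0,0,0,0],[0,0,0,0,0,0]]}}

```text
clock: 12.42
tool_pos: [0.4482, 0.1812, 0.0885]
orientation: [-180.0, -0.0, -156.1]
force: [0.9, 0.2, -2.3]
opening: 0.0256
```

{"api": "servo_tool", "payload": {"rows": [[0,0,-1,0,0,0],[0,0,-1,0,0,0],[0,0,0,0,0,0],[0,0,0,0,0,0]]}}

```text
clock: 12.75
tool_pos: [0.4482, 0.1813, 0.0865]
orientation: [-180.0, -0.0, -156.1]
force: [0.8, 0.7, -0.9]
opening: 0.0252
```

{"api": "servo_tool", "payload": {"rows": [[0,0,-0.7,0,0,0],[0,0,-0.5,0,0,0],[0,0,0,0,0,0],[0,0,0,0,0,0]]}}

```text
clock: 13.08
tool_pos: [0.4483, 0.1814, 0.0856]
orientation: [180.0, 0.0, -156.1]
force: [-0.9, -0.8, 1.4]
opening: 0.0253
```

{"api": "servo_tool", "payload": {"rows": [[0,0,0,0,0,0],[0,0,0,0,0,0],[0,0,0,0,0,0],[0,0,0,0,0,0],[0,0,0,0,0,0]], "fingers": 30}}

```text
clock: 13.5
tool_pos: [0.4483, 0.1813, 0.0854]
orientation: [180.0, 0.0, -156.1]
force: [-0.8, 0.6, 0.3]
opening: 0.0302
```

{"api": "servo_tool", "payload": {"rows": [[0,0,0,0,0,0],[0,0,0,0,0,0],[0,0,0,0,0,0],[0,0,0,0,0,0],[0,0,0,0,0,0]], "fingers": 75}}

```text
clock: 13.92
tool_pos: [0.4482, 0.1813, 0.0854]
orientation: [-180.0, -0.0, -156.1]
force: [-0.0, -0.1, -0.2]
opening: 0.058
```

{"api": "servo_tool", "payload": {"rows": [[0,0,0,0,0,0],[0,0,0,0,0,0],[0,0,0,0,0,0]]}}

```text
clock: 14.17
tool_pos: [0.4482, 0.1813, 0.0854]
orientation: [180.0, 0.0, -156.1]
force: [0.2, 0.1, -0.1]
opening: 0.0738
```

```bash
python3 look.py; python3 - <<'E'
import cv2,numpy as np
a=cv2.imread('pics/side_l.png')[130:270,220:380];b=cv2.imread('pics/wrist_l.png')
cv2.imwrite('pics/c6.png',np.hstack([cv2.resize(a,(440,385)),cv2.resize(b,(360,385))]))
E
```

```text
14.1667 [0.44824586 0.18132083 0.08537454] [ 1.79998203e+02  1.91221512e-03 -1.56119044e+02] 0.07382526500807447 [ 0.19642452  0.12186204 -0.14622237]
wrist cover n 32758 z 0.09391090982615338 tilt [0.06 0.03] ctr [0.4481105  0.17688915] [0.12791928 0.12222972] collar 2613 (array([0.44732839, 0.17868094]), np.float64(0.020056993040336753))
   tin 33 [0.43528315 0.21825824] [0.42364116 0.16219796 0.08400249] [0.07817654 0.08603907 0.00997372]
side cover n 903 z 0.09366034362768638 tilt [-0.16  0.54] ctr [0.4504131  0.16311471] [0.12462817 0.10911864] collar 8 0
   tin 31 [0.44628872 0.16580922] [0.45041866 0.16719467 0.08387885] [0.12141513 0.11029991 0.00929011]
scene cover n 948 z 0.09010582222872077 tilt [-0.68  0.17] ctr [0.45627566 0.17736978] [0.12296993 0.12462621] collar 37 (array([0.45030237, 0.17732439]), np.float64(0.020707144790978474))
```

View pics/c6.png

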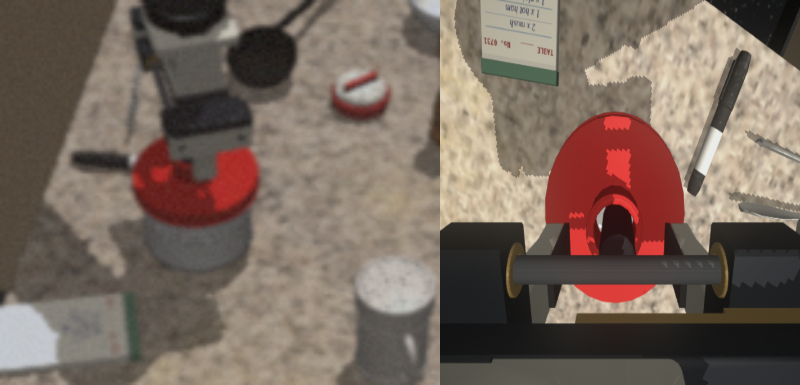

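```bash
python3 - <<'E'
from h import *
o=ctrl.get_obs(); t=o['tool_pos']; Rt=Rot.from_euler('xyz',o['orientation'],degrees=True).as_matrix()
p,d,c=snap('wrist'); W=cloud(d,c); q=(W-t)@Rt
for v in(322,335,350,380,395,410): print(v,q[v,250].round(4),q[v,380].round(4))
m=(d>0)&(np.abs(q[...,1])<.02)&(W[...,2]>.15); print('lowest tool part over knob (tool z)',np.sort(q[m][:,2])[-10:].round(4))
k=(p.max(2)<70)&(np.hypot(q[...,0],q[...,1])<.02)&(W[...,2]>.12)&(W[...,2]<.16); print('knob top',np.percentile(W[k],[50,90,99],axis=0),k.sum())
E
python3 ring.py|head -2
```

```text
322 [ 0.0318 -0.0142 -0.1181] [ 0.032   0.0145 -0.1184]
335 [ 0.0294 -0.0141 -0.1195] [ 0.0302  0.0142 -0.1209]
350 [ 0.0272 -0.0138 -0.1219] [ 0.0269  0.0142 -0.1214]
380 [-0.1324 -0.0538  0.0848] [-0.1318  0.0546  0.084 ]
395 [ 0.0227 -0.0126 -0.1307] [ 0.0225  0.013  -0.1305]
410 [ 0.0264 -0.0111 -0.1392] [ 0.0258  0.0115 -0.1386]
lowest tool part over knob (tool z) [-0.1153 -0.1153 -0.1153 -0.1153 -0.1153 -0.1152 -0.1152 -0.1152 -0.1151
 -0.1143]
knob top [[0.43923357 0.17711463 0.14398872]
 [0.44600859 0.18654911 0.14620429]
 [0.44972709 0.1908863  0.14699979]] 2690
[0.44824349 0.18129115 0.08535308]
wrist ctr [0.44790359 0.17882775] minus tcp [-0.0003399 -0.0024634] 63 [0.06308447 0.06349269 0.06375846]
```

{"api": "servo_tool", "payload": {"rows": [[0,-2,0,0,0,0],[0,0,-8,0,0,0],[0,0,-8,0,0,0],[0,0,0,0,0,0],[0,0,0,0,0,0]]}}

```text
clock: 14.93
tool_pos: [0.4477, 0.1788, 0.0685]
orientation: [-180.0, -0.1, -156.1]
force: [-0.1, -0.3, 0.6]
opening: 0.0747
```

{"api": "servo_tool", "payload": {"rows": [[0,0,-4,0,0,0],[0,0,-4,0,0,0],[0,0,0,0,0,0],[0,0,0,0,0,0]]}}

```text
clock: 15.27
tool_pos: [0.4481, 0.1792, 0.0611]
orientation: [-180.0, -0.0, -156.1]
force: [0.7, -0.3, -0.2]
opening: 0.075
```

{"api": "servo_tool", "payload": {"rows": [[0,0,0,0,0,0],[0,0,0,0,0,0],[0,0,0,0,0,0],[0,0,0,0,0,0],[0,0,0,0,0,0]], "fingers": 30}}

```text
clock: 15.68
tool_pos: [0.4483, 0.1793, 0.0615]
orientation: [180.0, 0.0, -156.1]
force: [0.1, -0.1, 0.8]
opening: 0.047
```

{"api": "servo_tool", "payload": {"rows": [[0,0,0,0,0,0],[0,0,0,0,0,0],[0,0,0,0,0,0],[0,0,0,0,0,0],[0,0,0,0,0,0]]}}

```text
clock: 16.1
tool_pos: [0.4483, 0.1793, 0.0614]
orientation: [180.0, 0.0, -156.1]
force: [-0.7, -0.3, 2.0]
opening: 0.0424
```

{"api": "servo_tool", "payload": {"rows": [[0,0,0,0,0,0],[0,0,2,0,0,0],[0,0,3,0,0,0],[0,0,3,0,0,0],[0,0,0,0,0,0]]}}

```text
clock: 16.52
tool_pos: [0.4486, 0.1795, 0.07]
orientation: [180.0, 0.1, -156.1]
force: [-0.2, -0.5, -1.1]
opening: 0.0427
```

{"api": "servo_tool", "payload": {"rows": [[0,0,0,0,0,0],[0,0,0,0,0,0],[0,0,0,0,0,0]]}}

```text
clock: 16.77
tool_pos: [0.4482, 0.1792, 0.0693]
orientation: [180.0, -0.0, -156.1]
force: [0.3, -0.8, -1.2]
opening: 0.0424
```

```bash
python3 look.py|head -2; python3 ring.py|head -2; python3 -c "
from h import *
print([ctrl.get_obs()['force'][2] for _ in range(2)])"
```

```text
16.7667 [0.44815386 0.17924112 0.06927075] [ 1.79999616e+02 -8.60111863e-03 -1.56122246e+02] 0.04238284681813813 [ 0.26775016 -0.82320152 -1.17521527]
wrist cover n 34711 z 0.101733195068512 tilt [0.1  0.05] ctr [0.44697527 0.17452752] [0.12636354 0.11703833] collar 2442 (array([0.44656519, 0.17854176]), np.float64(0.019597302432341014))
[0.4481896  0.17926526 0.06928051]
wrist ctr [0.44751163 0.17898164] minus tcp [-0.00067797 -0.00028361] 57 [0.06294423 0.06340698 0.0636626 ]
[np.float64(-0.8340596596322108), np.float64(-0.8340596596322108)]
```

Lifting ~1 N (the cover alone) and level. Continue straight up.

{"api": "servo_tool", "payload": {"rows": [[0,0,4,0,0,0],[0,0,6,0,0,0],[0,0,8,0,0,0],[0,0,8,0,0,0],[0,0,8,0,0,0]]}}

```text
clock: 17.48
tool_pos: [0.4484, 0.1795, 0.1046]
orientation: [180.0, 0.0, -156.1]
force: [-0.3, -0.8, -0.7]
opening: 0.0424
```

{"api": "servo_tool", "payload": {"rows": [[0,0,8,0,0,0],[0,0,8,0,0,0],[0,0,8,0,0,0],[0,0,8,0,0,0],[0,0,8,0,0,0]]}}

```text
clock: 17.9
tool_pos: [0.4482, 0.1793, 0.1442]
orientation: [180.0, 0.0, -156.1]
force: [-0.3, -0.1, -1.1]
opening: 0.0424
```

{"api": "servo_tool", "payload": {"rows": [[0,0,8,0,0,0],[0,0,8,0,0,0],[0,0,8,0,0,0],[0,0,8,0,0,0],[0,0,6,0,0,0]]}}

```text
clock: 18.32
tool_pos: [0.4484, 0.1794, 0.1824]
orientation: [180.0, 0.0, -156.1]
force: [0.2, -0.6, -0.5]
opening: 0.0422
```

{"api": "servo_tool", "payload": {"rows": [[0,0,0,0,0,0],[0,0,0,0,0,0],[0,0,0,0,0,0],[0,0,0,0,0,0],[0,0,0,0,0,0]]}}

```text
clock: 18.73
tool_pos: [0.448, 0.1791, 0.1809]
orientation: [-180.0, -0.0, -156.1]
force: [-0.6, 0.4, -0.4]
opening: 0.0424
```

```bash
python3 look.py; python3 - <<'E'
import cv2,numpy as np
a=cv2.imread('pics/side_l.png')[90:270,210:390];b=cv2.imread('pics/scene_l.png')[100:330,150:500]
cv2.imwrite('pics/c7.png',np.hstack([cv2.resize(a,(400,400)),cv2.resize(b,(400,400))]))
from h import *
p,d,c=snap('side'); W=cloud(d,c)
m=(d>0)&(np.hypot(W[...,0]-.4485,W[...,1]-.18)<.065)&(W[...,2]>.06)&(W[...,2]<.16); q=W[m]
print('lid pts',len(q)); h,e=np.histogram(q[:,2],np.arange(.06,.16,.005)); print(h)
s=q[abs(q[:,2]-.089)<.004]; print(len(s),s.mean(0) if len(s) else 0,s.min(0),s.max(0))
k=q[q[:,2]>.12]; print('knob',len(k),k.mean(0) if len(k) else 0,k.max(0) if len(k) else 0)
E
```

```text
18.7333 [0.44801382 0.17912031 0.18090354] [-1.79986378e+02 -4.79577739e-02 -1.56119978e+02] 0.04236476545473816 [-0.62440765  0.44674392 -0.39478328]
wrist cover n 35365 z 0.21336423081811992 tilt [0.05 0.01] ctr [0.44661731 0.17464574] [0.1258924  0.11780326] collar 2930 (array([0.44737812, 0.17893151]), np.float64(0.020371624685416024))
   tin 80 [0.44372824 0.18120859] [0.49472894 0.20184042 0.08839211] [0.01923022 0.041527   0.00121445]
side cover n 866 z 0.21266476722301692 tilt [-0.2   0.89] ctr [0.44984879 0.16279877] [0.12425216 0.10502671] collar 0 0
   tin 335 [0.44669837 0.18212412] [0.4472291  0.18177272 0.08399986] [0.11287809 0.120744   0.00998452]
scene cover n 810 z 0.20958730488883515 tilt [-0.24  0.56] ctr [0.45882954 0.17709145] [0.10972962 0.12390654] collar 25 (array([0.44827268, 0.17722461]), np.float64(0.021592878249360712))
   tin 585 [0.42907106 0.18607275] [0.46007638 0.18062204 0.08403234] [0.09289808 0.11241524 0.00993068]
lid pts 1180
[ 48  56  58  45  53 406 358  32  13  12  11  10  15  14  12  16  12   8
   1]
677 [0.44881746 0.17170374 0.08940374] [0.39142227 0.11886786 0.08506421] [0.50488277 0.23859491 0.09297853]
knob 78 [0.45013829 0.17051709 0.13400673] [0.46118361 0.18293293 0.15234932]
```

View pics/c7.png

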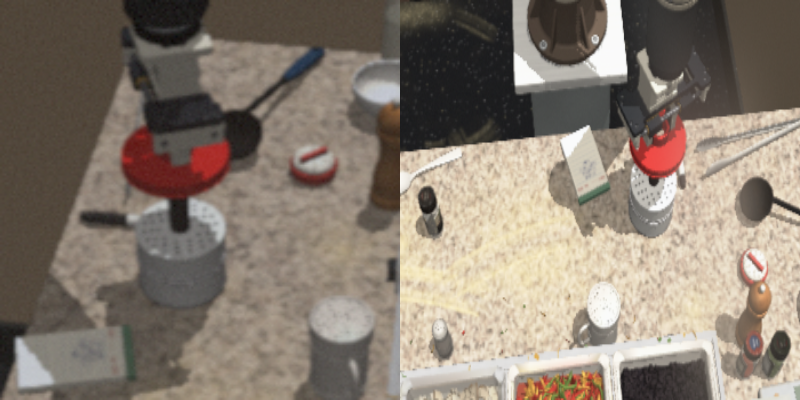

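```bash
python3 -c "
from h import *
ctrl.close_job()"
```

```text
the job is handed in; nothing more can be done
```

I placed the double lid on the tin by its knob and let go. I then lifted only the red cover by its collar and handed the job in at about 19 s, with the cover still held. No verdict is reported.

**Last checks:**
- **Sieve lid:** its top surface reads about 89 mm above the worktop, as expected when home.
- **Red cover:** it is within about 0.1° of level by the wrist camera; the other two cameras read up to 0.9°. It is centred over the tin within a few mm. Its origin is about 209 mm above the worktop, which puts the skirt about 5 cm above the knob. The grip opening is steady at 42.4 mm.
- **Other objects:** the last pictures show the bystanders looking undisturbed.

**What disagreed:**
- **Missed first grasp:** the reported tool point lies about 38 mm below the real fingertips. The first grasp therefore closed above the knob without touching the lid. I measured the offset with the cameras and corrected for it from then on.
- **Camera differences:** the three cameras differed by 2–5 mm on the lid and cover positions, with the scene camera reading x high. That was within what the fit allowed.

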